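# Hold the spice grinder's lid at its pulse position

## Robot

A 7-joint arm with a two-finger parallel gripper is mounted at the origin on the work surface. World frame = base frame: x ahead of the robot, y to its left, z up, the work surface at z = 0. Lengths are in mm, angles in rad, forces in N, time in s.
With the tool pointing down it reaches from about 400 to 900 mm from the base axis. Payload 5.5 kg.
Tool frame: the origin (TCP) lies midway between the tips of the shut fingers; the grasp point (between the pads) lies 19 mm behind it (bot.hold_point_z is the distance from the TCP to the grasp point, in mm); z points along the fingers, y is the line along which they close (so a half turn about z gives the same grasp; the last joint's range is limited). The gripper opens to 85 mm and grips with 20 to 120 N. Pads are 22 mm wide; open, the fingers measure 114 mm over their backs; the gripper's body (76 mm by 85 mm) begins 54 mm behind the grasp point. The pads swing forward as they close: fully open they stand 13 mm farther back than shut.
Start: joints at [1.456, 0.501, -0.427, 1.55, 0.221, 1.138, -0.21], TCP at [239.802, -604.148, 231.31] pointing down, gripper open.
Joint ranges: [-2.88, 2.88], [-0.31, 2.03], [-1.54, 1.56], [0.2, 2.42], [-1.41, 4.55], [0.19, 2.02], [-2.57, 2.57]. Speed limits (rad/s): [2.57, 2.57, 3.14, 3.14, 3.14, 3.14, 3.14].

## Interface

Orientations are given as a unit quaternion [x, y, z, w].
In Python, from plant import telemetry, imaging, bot gives the robot as it stands. The module is installed in compiled form; this text tells all that it offers.
- The arm moves only by the tool jog_arm, never from a script. Its arguments are lists of equal length, an entry for each row: "travel": the shift along the tool's x, y, z normalised to -1 to 1, where 1 is 0.75 m, a list of three; "rotation": the turn, a rotation vector about the tool's x, y, z normalised to -1 to 1, where 1 is 90 degrees, a list of three; "hand": the gripper command: -1 is shut, 1 is fully open, values between are in proportion. A call has exactly 10 rows; each row shifts and turns the commanded pose from where the row before left it, along the tool's axes as they then stand; what a row does not reach is not made up. A row lasts 1/8 s, in which the tool goes at most 62.5 mm and 10.7 degrees, less where a joint would pass 70% of its speed; a pose out of reach is approached as far as the arm can. A call with a number of a shift or a turn outside -1 to 1 is refused whole. A call with a gripper value outside its range is refused whole. The fingers move at their own pace and stop on an object; "newtons" is the grip in N (left out, the last holds). Time passes only in rows, so rows that do not move let the fingers close, or fill a call up. It gives the time, the measured TCP pose, the force, the opening and the grip force at its end, in the units of the state.
- telemetry.get_state(): the state, without advancing time (a new reading comes with each control period).
- imaging.camera(name): name is "side" or "top"; returns the picture (420x560x3 uint8, red, green, blue); there is no depth.
- imaging.camera_model(name): a dict with "fov_y" (degrees; the focal length in pixels is half the picture's height over the tangent of half this angle, whatever the lens; pixels are square), "cx", "cy" (the principal point, pixels), "rvec" (rotation vector, rad) and "tvec" (3), from world to camera coordinates, as OpenCV has them. Camera axes: x right, y down, z forward; pixel columns grow to the right and rows downward; lengths in mm; the calibration is good to about 2 mm. A picture is of the moment at which its call begins. camera_model takes no time and is no camera call.
- bot.job_done(): hands the job in; it is judged then, once.
The state is a dict: "clock": time; "qpos": joint angles; "dq": joint speeds; "joint_torque": joint torques, N m; "ee_pos": TCP position; "tcp_rot": TCP orientation; "force": force on the tool from outside, world axes, zero at the start; "torque": the same for the moment, N m; "opening": opening from 0.0 (shut) to 1.0 (fully open); "gripper_force": force on a finger pad.
Only numpy, scipy, OpenCV 4.12 (cv2) and the standard library are available. Lean on these libraries where they do the work, as an engineer would, in place of code of your own. Each camera call takes 0.05 s, during which the arm holds its last target. There are 200 camera calls.

## Task

Take the square cover off the mouth of the spice grinder and lay it squarely on the pile of two covers like it, so that the three make one aligned pile. Then drop the lid's two lugs fully into the grinder's mouth and twist the lid clockwise (seen from above) to the pulse mark, half of the way from where it drops in to the lock at the end of its turn; never let it get near the lock, or the motor stays on. The lid springs back if let go, so finish still gripping it at the pulse mark, lid fully home, with everything else on the worktop left where it stands.

Things in the scene. Friction and masses are not known exactly. Their poses are not given: they have to be found in the camera images.
- mouth (a point): Centre of the grinder's mouth, level with its flat top rim, 100 mm up; z up. Round opening 60 mm across; two gaps in the rim along this point's +x and -x widen it there to 79 mm over a width of 19 mm, to let the lid's lugs through. The rim is 5 mm thick; below it the mouth is open to 28 mm down.
- collar (a point): Sprung collar inside the mouth that the lid's lugs drop into and turn; point on its axis level with the top rim, x towards its notch. The notches (18 mm wide for lugs of 12 mm) stand under the rim gaps at joint value 0.
- collar_ring (a joint): Turn of that collar, rad: 0 = drop-in position, grows clockwise seen from above, 0.7 = pulse mark, 1.4 = lock at the end stop. A spring returns it to 0: 0.03 N m at 0, 0.11 N m at 0.7. The lid may turn up to 0.09 rad either way in the notches before the collar follows.
- lid_bar (a point): Grip bar on top of the lid: upright, 64 mm long (x), 16 mm wide (y), 30 mm high. This point is the bar's centre, half-way up: 15 mm above the flange's top, 23 mm above its underside, 43 mm above the foot of the nose. With the lid fully home it is 23 mm above the mouth point. A half turn of the lid makes no difference.
- cover_mid (a point): Cover lying on the grinder's mouth, loose, about 0.055 kg: flat square white plate 64 x 64 x 12 mm; this point is its centre, half-way up; z up, x and y along its sides. It starts centred on the mouth, turned anyhow.
- pile_up_mid (a point): Upper plate of the pile, the same 64 x 64 x 12 mm plate, loose; its centre, half-way up.
- pile_low_mid (a point): Lower plate of the pile, the same plate, loose, flat on the worktop; its centre, half-way up (6 mm above the worktop).
- cover: The same cover; origin at the centre of its underside.
- lid: Lid, loose, black plastic, about 0.12 kg, standing on its nose; origin at the nose's foot. Flange disc 88 mm across, 8 mm thick; under it a nose 54 mm across, 20 mm long, its lowest 6 mm tapering to 44 mm. Two lugs, in line with the bar (+x, -x), reach 36.5 mm from the axis, are 12 mm wide and lie 8 to 14 mm below the flange. Home, the flange lies on the rim.
- spice_jar_a: Bystander: amber glass jar, 48 mm across, 95 mm high; origin under its centre.
- spice_jar_b: Bystander: clear glass jar, 48 mm across, 95 mm high; origin under its centre.
- measure_cup: Bystander: small steel cup, 54 mm across, 40 mm high; origin under its centre.
- jar_stopper: Bystander: wooden stopper, 48 mm across, 30 mm high, round knob; origin under its centre.
- wooden_spoon: Bystander: wooden spoon 240 mm long lying beyond the grinder.
- mixing_bowl: Bystander: steel bowl, 150 mm across, 70 mm high; origin under its centre.
- foil_tray: Bystander: empty foil tray, 208 x 120 mm, 48 mm high; origin under its centre.
- grinder: Spice grinder, fixed: round steel body, 110 mm across the foot, 100 mm across and 100 mm high at the top; origin under its centre. Dark ribs on the outside of the rim, on both sides: narrow at the gaps (drop-in) and at the lock (80 degrees clockwise), broad at pulse (40 degrees clockwise).

How it is judged (in metres and radians):
On the way, in this order (a step that is already met when the one before it is completed fails the run):
1. the cover lies squarely on the pile, let go (horizontal distance between cover_mid and pile_up_mid below 0.008 m and z of cover_mid in the frame of pile_up_mid between 0.009 and 0.015 m and angle between cover_mid's own z axis and vertical below 0.08 rad and (angle between the x axis of cover_mid and the x axis of pile_up_mid, either way round below 0.14 rad or angle between the x axis of cover_mid and the y axis of pile_up_mid, either way round below 0.14 rad) and horizontal distance between pile_up_mid and pile_low_mid below 0.008 m and z of pile_up_mid in the frame of pile_low_mid between 0.009 and 0.015 m and (angle between the x axis of pile_up_mid and the x axis of pile_low_mid, either way round below 0.14 rad or angle between the x axis of pile_up_mid and the y axis of pile_low_mid, either way round below 0.14 rad) and height (world z) of pile_low_mid below 0.012 m and contact force between the fingers and cover below 0.1 N and linear speed of cover below 0.03 m/s), for 0.2 s.
2. the lid is dropped fully into the mouth, not yet twisted far (horizontal distance between lid_bar and mouth below 0.005 m and z of lid_bar in the frame of mouth between 0.019 and 0.0265 m and angle between lid_bar's own z axis and vertical below 0.08 rad and value of joint collar_ring below 0.4 rad), for 0.1 s.
At the end, for the whole second after the job is handed in: Lid fully home (rim gap under 3.5 mm, centred within 5 mm, level within 0.08 rad), lugs in the collar, collar held still at 0.55 to 0.85 rad, fingers gripping the lid; three covers in one pile on the worktop, each centred on the next within 8 mm, square within 0.14 rad, let go (all of step 1 and horizontal distance between lid_bar and mouth below 0.005 m and z of lid_bar in the frame of mouth between 0.019 and 0.0265 m and angle between lid_bar's own z axis and vertical below 0.08 rad and value of joint collar_ring between 0.55 and 0.85 rad and angle between the x axis of lid_bar and the x axis of collar, either way round below 0.18 rad and velocity of joint collar_ring between -0.2 and 0.2 rad/s and contact force between the fingers and lid above 1 N); the arm keeps its last pose, push and grip.
It fails at once if the lid is turned on towards the lock (collar beyond 1.1 rad) (value of joint collar_ring above 1.1 rad).
It fails at once if a bystander is moved by more than 30 mm (distance of any of spice_jar_a, spice_jar_b, measure_cup, jar_stopper, wooden_spoon, mixing_bowl, foil_tray from where it was at the start of the episode above 0.03 m).
It also fails if it takes over 62 s, if anything falls off the work surface, if the arm or the gripper's body presses on something with over 40 N, if the wrist force passes 120 N, or if a joint passes its speed limit or range.

## Working session

There is one attempt and no reset: what is moved stays moved. The work goes in short steps, Python scripts to look and compute and a tool call to move; the robot and the scene stay as the last step left them, time stands still between calls to the robot, and variables do not carry over. Pictures are saved under pics/ and viewed, at most 10 in all, crops included, and the job is handed in when it is done.

Besides the shell and the picture viewer there is one more tool, called after "Emit:" by a JSON object that holds its "method" and its "body", one argument or row to a line. jog_arm: Moves the arm, as the interface text tells. Scaled input: -1 to 1 covers 0.75 m each way for a shift and 90 degrees each way for a turn. Its arguments: {"type":"object","properties":{"travel":{"type":"array"},"rotation":{"type":"array"},"hand":{"type":"array"},"newtons":{"type":"number"}},"required":["travel","rotation","hand"]}

```bash
mkdir -p pics; cat > h.py <<'E'
import numpy as np,cv2
from scipy.spatial.transform import Rotation as R
from plant import telemetry,imaging,bot
def cam(n):
    m=imaging.camera_model(n);f=210/np.tan(np.radians(m['fov_y'])/2)
    K=np.array([[f,0,m['cx']],[0,f,m['cy']],[0,0,1]]);return K,R.from_rotvec(np.ravel(m['rvec'])).as_matrix(),np.ravel(m['tvec'])
def ray(n,px,z):
    K,Rm,t=cam(n);px=np.atleast_2d(px).astype(float)
    d=np.c_[px,np.ones(len(px))]@np.linalg.inv(K).T@Rm;c=-Rm.T@t
    return c+d*((z-c[2])/d[:,2])[:,None]
def proj(n,P):
    K,Rm,t=cam(n);q=(np.atleast_2d(P)@Rm.T+t)@K.T;return q[:,:2]/q[:,2:]
def snap(n,f=None):
    im=imaging.camera(n)
    if f: cv2.imwrite('pics/'+f,im[:,:,::-1])
    return im
E
python3 - <<'E'
from h import *
a=snap('top');b=snap('side')
cv2.imwrite('pics/t0.png',a[:,:,::-1]);cv2.imwrite('pics/s0.png',b[:,:,::-1])
np.save('t0.npy',a);np.save('s0.npy',b)
for n in('top','side'):
    K,Rm,t=cam(n);print(n,K[0],(-Rm.T@t).round(),imaging.camera_model(n))
print(telemetry.get_state())
print(bot.hold_point_z)
E
```

```text
top [413.9249486   0.        280.1738828] [ 478.   25. 1259.] {'fov_y': 53.80085605561304, 'cx': 280.17388279924785, 'cy': 208.35587214247505, 'rvec': array([ 2.16880027, -2.22086939,  0.08228586]), 'tvec': array([  23.04657701,  556.2768453 , 1226.36687564])}
side [382.99417581   0.         281.43214311] [ 499. -736.  774.] {'fov_y': 57.472904906323684, 'cx': 281.4321431095225, 'cy': 206.59499944799222, 'rvec': array([ 2.32694676, -0.10229147,  0.05739826]), 'tvec': array([-571.7347632 ,   85.68821342, 1027.4830906 ])}
{'clock': 0.1, 'qpos': array([ 1.45622439,  0.50175673, -0.42679801,  1.55130594,  0.22074759,
        1.1382714 , -0.21031724]), 'dq': array([ 0.0019998 , -0.00198582, -0.00044196, -0.00144592,  0.00053859,
        0.00030188, -0.00161644]), 'joint_torque': array([-1.18731789e-02, -5.70811415e+01, -5.83890215e+00, -2.81748551e+01,
        1.04887906e-02,  5.58540909e-03, -4.97804592e-05]), 'ee_pos': array([ 239.50778923, -603.62296291,  230.37698338]), 'tcp_rot': array([ 9.82214332e-01,  1.87761234e-01, -1.03435251e-04, -8.45655255e-04]), 'force': array([-0.14491412, -0.58789855, -0.95356129]), 'torque': array([-0.01203686,  0.01036526, -0.00705715]), 'gripper_force': 0.0, 'opening': 1.0019734516389156}
18.700000000000003
```

View pics/t0.png

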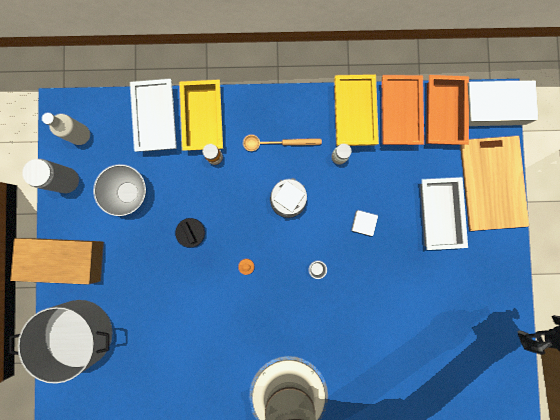

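View pics/s0.png

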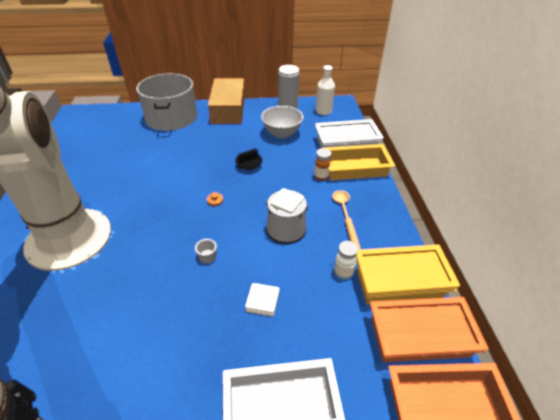

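Top view: the cover is on the grinder at (289,198), the pile at (365,223), and the lid at (190,233) with the jars beyond the grinder. Side view: the grinder is at (287,205), the pile at (263,299), and the lid at (249,160).

```bash
cat > m.py <<'E'
from h import *
def blob(mask,c):
    n,l,s,ce=cv2.connectedComponentsWithStats(mask.astype(np.uint8))
    k=[i for i in range(1,n) if s[i,4]>15];i=min(k,key=lambda i:np.hypot(*(ce[i]-c)));return (l==i).astype(np.uint8)
def rect(n,m,z):
    c=max(cv2.findContours(m,cv2.RETR_EXTERNAL,cv2.CHAIN_APPROX_NONE)[0],key=cv2.contourArea)[:,0]
    P=ray(n,c,z);(cx,cy),(w,h),a=cv2.minAreaRect(P[:,:2].astype(np.float32))
    return np.round([cx,cy,w,h,a],1)
E
python3 - <<'E'
from m import *
a=np.load('t0.npy');b=np.load('s0.npy')
big=lambda im,x,y,r=33:cv2.resize(im[y-r:y+r,x-r:x+r],(260,260),interpolation=cv2.INTER_CUBIC)
M=np.vstack([np.hstack([big(a,289,198),big(a,365,223),big(a,190,233)]),np.hstack([big(b,287,205),big(b,263,299),big(b,249,160)])])
cv2.imwrite('pics/c0.png',M[:,:,::-1])
v=a.min(2);print(a[195,289],a[223,365],a[233,190],a[222,190],a[245,180])
for z,c in((112,(289,196)),(24,(365,223))):
  for th in(190,215,235): print(c,th,rect('top',blob(v>th,c),z))
E
```

```text
[244 247 248] [246 249 249] [49 48 46] [57 52 52] [ 45 111 183]
(289, 196) 190 [583.3 -12.9  94.5  94.8  43.6]
(289, 196) 215 [583.3 -14.3  94.6  92.2  88.7]
(289, 196) 235 [594.2 -12.7  75.9  74.6  53.9]
(365, 223) 190 [ 507.5 -241.6   64.    62.5   74.6]
(365, 223) 215 [ 507.3 -242.3   61.6   62.1   73.8]
(365, 223) 235 [ 507.3 -242.4   61.6   61.2   73.8]
```

View pics/c0.png

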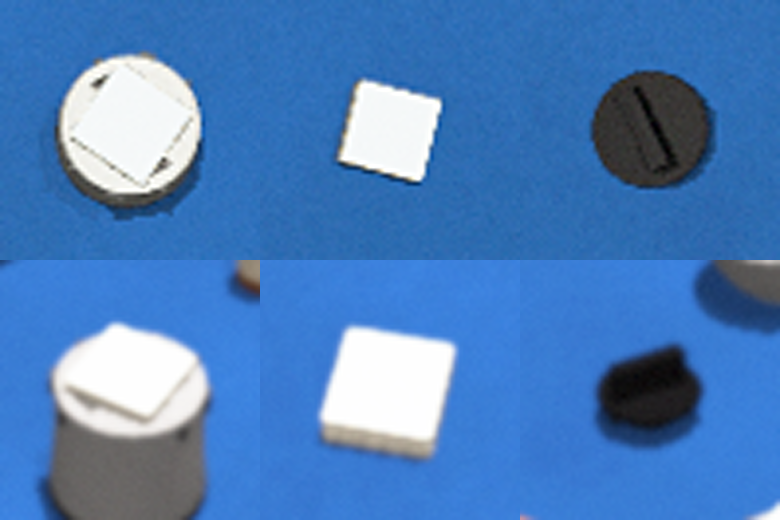

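```bash
cat >> h.py <<'E'
def go(x,y,z,yd):
    """offsets (tool units) from measured pose to target; yd = wanted direction of tool y, deg mod 180"""
    s=telemetry.get_state();Rt=R.from_quat(s['tcp_rot']).as_matrix();p=s['ee_pos']
    cur=np.degrees(np.arctan2(Rt[1,1],Rt[0,1]));d=(yd-cur+90)%180-90
    # orthonormal ideal target, tool down
    t=np.radians(cur+d);Y=np.array([np.cos(t),np.sin(t),0]);Z=np.array([0,0,-1.]);T=np.c_[np.cross(Y,Z),Y,Z]
    rv=R.from_matrix(Rt.T@T).as_rotvec()/(np.pi/2)
    print('p',p.round(1),'cur',cur.round(2),'F',s['force'].round(1),'open',round(s['opening'],3),'g',round(s['gripper_force'],1),'t',round(s['clock'],2))
    print('travel(cur frame)',(Rt.T@(np.array([x,y,z])-p)/750).round(4),'travel(target frame)',(T.T@(np.array([x,y,z])-p)/750).round(4),'rot',rv.round(4))
E
python3 - <<'E'
from m import *
a=np.load('t0.npy').astype(int);v=a.min(2)
# rim
for th in(170,200):
  m=blob(v>th,(289,196));c=max(cv2.findContours(m,0,1)[0],key=cv2.contourArea)[:,0]
  P=ray('top',c,100)[:,:2];print('rim',cv2.minEnclosingCircle(P.astype(np.float32)),cv2.fitEllipse(P.astype(np.float32)))
# cover corners from crop
cr=np.array([[122,65],[192,122],[144,185],[70,137]])
px=np.array([256,165])+(cr+.5)/260*66-.5
P=ray('top',px,112)[:,:2];print(P.round(1),P.mean(0))
for i in range(4):
  d=P[(i+1)%4]-P[i];print(np.hypot(*d).round(1),(np.degrees(np.arctan2(d[1],d[0]))%90).round(1))
# gaps
sub=v[165:231,256:322]
dark=np.zeros_like(v,bool);dark[180:215,272:306]=v[180:215,272:306]<120
for c in((281,186),(297,206)):
  m=blob(dark,c);ys,xs=np.nonzero(m);print(len(xs),xs.mean(),ys.mean(),ray('top',[xs.mean(),ys.mean()],100).round(1))
# lid disc
m=blob((a.max(2)<90),(190,233));c=max(cv2.findContours(m,0,1)[0],key=cv2.contourArea)[:,0]
P=ray('top',c,28)[:,:2].astype(np.float32);print('lid',cv2.minEnclosingCircle(P),cv2.fitEllipse(P))
g=a.sum(2)//3
print(g[218:248,178:203])
print(v[180:216:1,272:308])
E
```

```text
rim ((585.4686279296875, -13.821263313293457), 49.41373062133789) ((585.1160278320312, -13.953292846679688), (95.76303100585938, 96.40007019042969), 10.921281814575195)
rim ((585.1305541992188, -14.17292594909668), 48.829097747802734) ((584.8177490234375, -14.115161895751953), (94.33966827392578, 95.7435073852539), 157.0274200439453)
[[626.3  -8.7]
 [584.7 -57.1]
 [540.9 -22.1]
 [576.1  29.3]] [582.01172542 -14.66355507]
63.9 49.3
56.1 51.3
62.2 55.6
63.0 52.9
41 274.4390243902439 182.65853658536585 [[624.3  25.3 100. ]]
132 288.3030303030303 211.20454545454547 [[542.9 -11.7 100. ]]
lid ((490.3583068847656, 278.74169921875), 44.576900482177734) ((490.8153381347656, 278.6733093261719), (84.93543243408203, 86.69378662109375), 154.4543914794922)
[[115 107 111 114 114 113 110  99  60  65  49  56  61  51  55  74 100 111
  112 113 113 113 116 111 114]
 [109 112 113 110 112  99  60  46  52  50  54  53  43  55  54  53  50  38
   57  91 113 119 114 117 116]
 [115 110 113  98  56  43  52  50  51  53  55  61  55  52  56  50  55  55
   50  40  72 112 113 116 115]
 [110 106  70  52  53  49  51  5
[... 2259 characters left out ...]
6  57  50  48  69]
 [106  75  48  46  49  48  49  50  42  56  54  46  42  23  34  28  33  44
   55  60  53  44  47  64  64]
 [111 105  77  67  51  52  52  49  54  53  53  53  50  48  50  40  60  55
   57  48  43  44  62  64  89]
 [111 106 113 102  69  52  46  51  50  53  50  50  54  53  54  53  57  51
   43  36  48  71  71  86 112]
 [110 109 112 113 102  74  52  58  55  52  46  45  52  52  56  56  48  43
   47  58  75  88 112 106 108]
 [108 109 110 111 111 113 114 106  81  50  52  48  51  61  53  57  71  77
   76  87 112 112 110 111 112]]
[[52 53 46 ... 47 44 52]
 [47 49 54 ... 51 37 45]
 [46 45 54 ... 46 44 49]
 ...
 [37 36 46 ... 53 50 48]
 [45 47 39 ... 49 49 43]
 [41 49 43 ... 48 46 48]]
```

```bash
python3 - <<'E'
from h import *
go(584.5,-14,190,-38)
E
```

```text
p [ 239.5 -603.6  230.4] cur -68.36 F [-0.1 -0.6 -1. ] open 1.002 g 0.0 t 0.1
travel(cur frame) [ 0.7175 -0.561   0.0549] travel(target frame) [ 0.9027 -0.1215  0.0538] rot [-0.001  -0.0004 -0.3373]
```

Emit:
{"method": "jog_arm", "body": {
  "travel": [
    [0.055,-0.043,0],
    [0.055,-0.043,0],
    [0.055,-0.043,0],
    [0.055,-0.043,0],
    [0.055,-0.043,0],
    [0.055,-0.043,0],
    [0.055,-0.043,0],
    [0.055,-0.043,0],
    [0.055,-0.043,0],
    [0.055,-0.043,0]
  ],
  "rotation": [
    [0,0,0],
    [0,0,0],
    [0,0,0],
    [0,0,0],
    [0,0,0],
    [0,0,0],
    [0,0,0],
    [0,0,0],
    [0,0,0],
    [0,0,0]
  ],
  "hand": [1,1,1,1,1,1,1,1,1,1]
}}

```text
clock: 1.35
ee_pos: [504.6, -150.8, 231.1]
tcp_rot: [0.982, 0.188, -0.0, 0.0]
force: [-0.5, -0.4, -0.1]
opening: 0.998
gripper_force: 0.0
```

```bash
python3 - <<'E'
from h import *
go(584.5,-14,190,-38)
print(telemetry.get_state()['qpos'])
E
```

```text
p [ 504.6 -150.8  231.1] cur -68.37 F [-0.5 -0.4 -0.1] open 0.998 g 0.0 t 1.35
travel(cur frame) [ 0.1663 -0.1303  0.0548] travel(target frame) [ 0.2093 -0.0284  0.0549] rot [-0.000e+00  2.000e-04 -3.374e-01]
[ 0.79709442  0.3149097  -0.66790823  1.85355753  0.22337825  1.0488387
 -1.15254896]
```

Emit:
{"method": "jog_arm", "body": {
  "travel": [
    [0.0416,-0.0326,0.0135],
    [0.0416,-0.0326,0.0135],
    [0.0416,-0.0326,0.0135],
    [0.0416,-0.0326,0.0135],
    [0,0,0],
    [0,0,0],
    [0,0,0],
    [0,0,0],
    [0,0,0],
    [0,0,0]
  ],
  "rotation": [
    [0,0,0],
    [0,0,0],
    [0,0,0],
    [0,0,0],
    [0,0,-0.0675],
    [0,0,-0.0675],
    [0,0,-0.0675],
    [0,0,-0.0675],
    [0,0,-0.0675],
    [0,0,0]
  ],
  "hand": [1,1,1,1,1,1,1,1,1,1]
}}

```text
clock: 2.6
ee_pos: [583.8, -15.4, 190.3]
tcp_rot: [0.899, 0.438, -0.0, -0.0]
force: [0.2, -0.2, -1.0]
opening: 1.003
gripper_force: 0.0
```

```bash
python3 - <<'E'
from h import *
go(584.5,-14,96,-38)
print(telemetry.get_state()['qpos'])
snap('side','s1.png')
im=cv2.imread('pics/s1.png')[100:260,200:380];cv2.imwrite('pics/s1c.png',cv2.resize(im,None,fx=3.5,fy=3.5,interpolation=2))
E
```

```text
p [583.8 -15.4 190.3] cur -38.04 F [ 0.2 -0.2 -1. ] open 1.003 g 0.0 t 2.6
travel(cur frame) [ 0.0021 -0.0003  0.1258] travel(target frame) [ 0.002  -0.0004  0.1258] rot [-0.0006  0.0002 -0.0004]
[ 0.57394769  0.51106757 -0.78541694  1.75182929  0.4092467   1.05112007
 -1.01967023]
```

View pics/s1c.png

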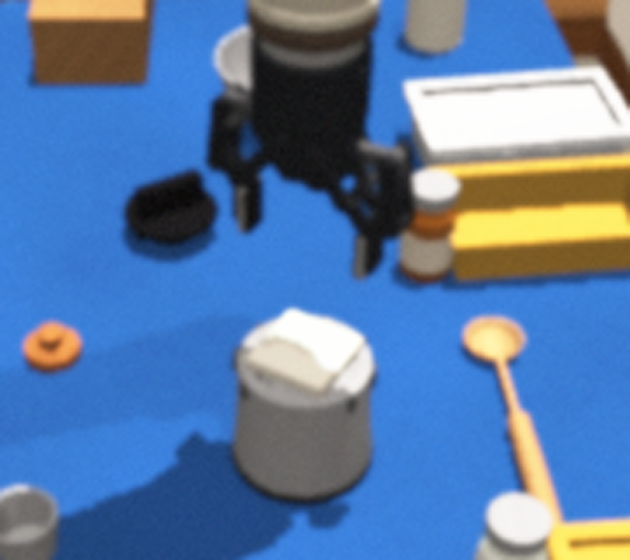

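The picture shows the open fingers above the cover, in line with its sides. The fingertips are at about crop (245,230) and (365,272).

```bash
python3 - <<'E'
from h import *
d=np.array([np.cos(np.radians(38)),-np.sin(np.radians(38)),0])
for z in(190,197,203,210):
  print(z,((proj('side',[np.array([583.8,-15.4,z])+s*46*d for s in(-1,1)])-[200,100])*3.5).round())
# cover corners by current angle on original
E
```

```text
190 [[248. 243.]
 [361. 289.]]
197 [[248. 235.]
 [361. 281.]]
203 [[248. 228.]
 [362. 274.]]
210 [[248. 220.]
 [362. 266.]]
```

Emit:
{"method": "jog_arm", "body": {
  "travel": [
    [0.002,0,0.03],
    [0,0,0.03],
    [0,0,0.03],
    [0,0,0.026],
    [0,0,0.01],
    [0,0,0],
    [0,0,0],
    [0,0,0],
    [0,0,0],
    [0,0,0]
  ],
  "rotation": [
    [0,0,0],
    [0,0,0],
    [0,0,0],
    [0,0,0],
    [0,0,0],
    [0,0,0],
    [0,0,0],
    [0,0,0],
    [0,0,0],
    [0,0,0]
  ],
  "hand": [1,1,1,1,1,1,0.4,0.3,0.2,0.2],
  "newtons": 30
}}

```text
clock: 3.9
ee_pos: [585.9, -14.0, 97.5]
tcp_rot: [0.899, 0.438, 0.001, 0.001]
force: [-1.3, 0.2, 6.9]
opening: 0.738
gripper_force: 33.4
```

```bash
python3 - <<'E'
from h import *
go(507.3,-242.3,150,-15.8)
E
```

```text
p [585.9 -14.   97.5] cur -37.99 F [-1.3  0.2  6.9] open 0.738 g 33.4 t 3.9
travel(cur frame) [-0.3044  0.1048 -0.0701] travel(target frame) [-0.3214 -0.018  -0.07  ] rot [ 0.0012 -0.0004 -0.2465]
```

Emit:
{"method": "jog_arm", "body": {
  "travel": [
    [0,0,-0.03],
    [0,0,-0.04],
    [-0.06,0.021,0],
    [-0.06,0.021,0],
    [-0.06,0.021,0],
    [-0.06,0.021,0],
    [-0.064,0.021,0],
    [0,0,0],
    [0,0,0],
    [0,0,0]
  ],
  "rotation": [
    [0,0,0],
    [0,0,0],
    [0,0,0],
    [0,0,0],
    [0,0,0],
    [0,0,0],
    [0,0,0],
    [0,0,-0.08],
    [0,0,-0.08],
    [0,0,-0.0865]
  ],
  "hand": [0.2,0.2,0.2,0.2,0.2,0.2,0.2,0.2,0.2,0.2]
}}

```text
clock: 5.15
ee_pos: [507.0, -242.7, 150.2]
tcp_rot: [0.796, 0.605, 0.0, 0.001]
force: [1.0, 0.3, 0.3]
opening: 0.739
gripper_force: 33.4
```

```bash
python3 - <<'E'
from m import *
go(507.3,-242.3,50,-15.8)
t=snap('top');s=snap('side');np.save('t2.npy',t);np.save('s2.npy',s)
big=lambda im,x,y,r=33,S=390:cv2.resize(im[y-r:y+r,x-r:x+r],(S,S),interpolation=cv2.INTER_CUBIC)
px=proj('side',[507,-242,90])[0].astype(int)
cv2.imwrite('pics/c2.png',np.hstack([big(t,289,198,25),big(s,*px,45)])[:,:,::-1])
E
```

```text
p [ 507.  -242.7  150.2] cur -15.57 F [1.  0.3 0.3] open 0.739 g 33.4 t 5.15
travel(cur frame) [7.000e-04 1.000e-04 1.336e-01] travel(target frame) [0.0006 0.0002 0.1336] rot [0.0007 0.0003 0.0025]
```

View pics/c2.png

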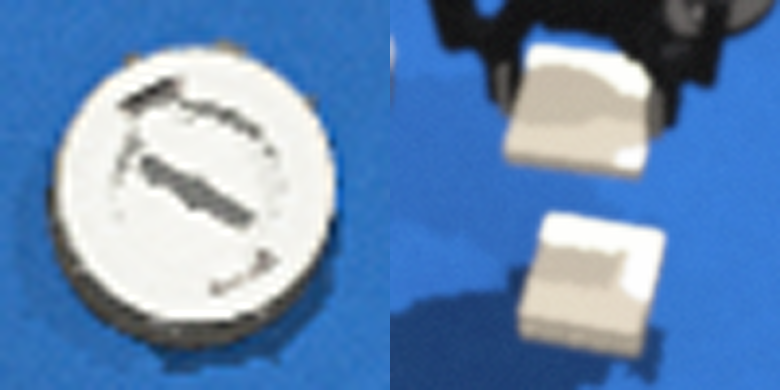

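The left crop shows the mouth uncovered, with its gaps at about (150,95) and (240,275). The right crop shows the cover held level above the pile. Its top front corners are near (507,150) and (645,168), and the pile's top corners are at (545,212), (665,232), (643,335) and (520,318).

```bash
python3 - <<'E'
from m import *
px=proj('side',[507,-242,90])[0].astype(int)
f=lambda c:px-45+(np.array(c,float)-[390,0]+.5)/390*90-.5
P=ray('side',f([(545,212),(665,232),(643,335),(520,318)]),24);print('pile',P.round(1),P.mean(0))
H=ray('side',f([(507,150),(645,168)]),164.7);print('held',H.round(1),H.mean(0))
B=ray('side',f([(505,160),(642,178)]),152.7);print('heldbot',B.round(1),B.mean(0))
d=H[1]-H[0];print(np.degrees(np.arctan2(d[1],d[0])), np.hypot(*d[:2]))
t=np.load('t2.npy').astype(int);g=t.sum(2)//3
print(g[173:223,264:314][8:42,2:40])
E
```

```text
pile [[ 484.4 -201.    24. ]
 [ 548.2 -219.4   24. ]
 [ 531.5 -280.8   24. ]
 [ 469.3 -265.5   24. ]] [ 508.35400311 -241.656953     24.        ]
held [[ 471.  -265.9  164.7]
 [ 532.9 -281.3  164.7]] [ 501.96993045 -273.62970677  164.7       ]
heldbot [[ 469.5 -262.3  152.7]
 [ 531.8 -277.9  152.7]] [ 500.61347426 -270.11093336  152.7       ]
-13.974818743756368 63.774672411733825
[[120 120 121 ... 113 118 121]
 [116 120 116 ... 108 110 118]
 [117 118 113 ... 128 111 118]
 ...
 [112 109 107 ...  65  75  74]
 [110 102 108 ...  72  70  70]
 [115 115 116 ...  70  71  96]]
```

Emit:
{"method": "jog_arm", "body": {
  "travel": [
    [0.0006,0,0.04],
    [0,0,0.04],
    [0,0,0.04],
    [0,0,0.03],
    [0,0,0.01],
    [0,0,0.005],
    [0,0,0.005],
    [0,0,0],
    [0,0,0],
    [0,0,0]
  ],
  "rotation": [
    [0,0,0],
    [0,0,0],
    [0,0,0],
    [0,0,0],
    [0,0,0],
    [0,0,0],
    [0,0,0],
    [0,0,0],
    [0,0,0],
    [0,0,0]
  ],
  "hand": [0.2,0.2,0.2,0.2,0.2,0.2,0.2,0.2,0.2,0.2]
}}

```text
clock: 6.5
ee_pos: [507.2, -242.0, 21.6]
tcp_rot: [0.798, 0.603, 0.0, 0.0]
force: [-0.1, 0.7, -1.4]
opening: 0.736
gripper_force: 33.4
```

Emit:
{"method": "jog_arm", "body": {
  "travel": [
    [0,0,0.002],
    [0,0,0],
    [0,0,0],
    [0,0,0],
    [0,0,0],
    [0,0,0],
    [0,0,0],
    [0,0,0],
    [0,0,0],
    [0,0,0]
  ],
  "rotation": [
    [0,0,0],
    [0,0,0],
    [0,0,0],
    [0,0,0],
    [0,0,0],
    [0,0,0],
    [0,0,0],
    [0,0,0],
    [0,0,0],
    [0,0,0]
  ],
  "hand": [0.2,0.2,0.2,0.2,0.8,1,1,1,1,1]
}}

```text
clock: 7.75
ee_pos: [506.9, -241.8, 19.7]
tcp_rot: [0.798, 0.603, -0.0, -0.0]
force: [-0.5, 0.0, -0.7]
opening: 0.998
gripper_force: 0.0
```

Emit:
{"method": "jog_arm", "body": {
  "travel": [
    [0,0,-0.02],
    [0,0,-0.04],
    [0,0,-0.04],
    [0,0,-0.04],
    [0,0,-0.04],
    [0,0,0],
    [0,0,0],
    [0,0,0],
    [0,0,0],
    [0,0,0]
  ],
  "rotation": [
    [0,0,0],
    [0,0,0],
    [0,0,0],
    [0,0,0],
    [0,0,0],
    [0,0,0.1],
    [0,0,0.1],
    [0,0,0.1],
    [0,0,0.1],
    [0,0,0.1]
  ],
  "hand": [1,1,1,1,1,1,1,1,1,1]
}}

```text
clock: 9.0
ee_pos: [507.2, -241.6, 155.9]
tcp_rot: [0.968, 0.25, 0.0, 0.0]
force: [-0.2, -0.1, 0.4]
opening: 1.0
gripper_force: 0.0
```

```bash
python3 - <<'E'
from m import *
# lid bar direction from dark stripe in first image (bar side lower edge shadow)
a=np.load('t0.npy').astype(int);g=a.sum(2)/3
m=blob((g<27)&(np.hypot(*(np.mgrid[:420,:560]-np.array([233,190])[:,None,None]))<14),(190,232))
ys,xs=np.nonzero(m);k=ys<240
l=cv2.fitLine(np.c_[xs,ys][k].astype(np.float32),2,0,.01,.01).ravel();print(l)
P=ray('top',[l[2:]-9*l[:2],l[2:]+9*l[:2]],43);d=P[1]-P[0];print('bar',np.degrees(np.arctan2(d[1],d[0]))%180,P.mean(0))
s=snap('side');t=snap('top');np.save('t3.npy',t);np.save('s3.npy',s)
go(490.8,278.7,180,-65)
big=lambda im,x,y,r=33,S=390:cv2.resize(im[y-r:y+r,x-r:x+r],(S,S),interpolation=cv2.INTER_CUBIC)
px=proj('side',[507,-242,20])[0].astype(int)
cv2.imwrite('pics/c3.png',np.hstack([big(t,289,198,20),big(s,*px,30)])[:,:,::-1])
E
```

```text
[  0.44093794   0.8975376  190.30302    230.24243   ]
bar 25.392750165274492 [497.07148237 274.666129    43.        ]
p [ 507.3 -241.7  156. ] cur -60.82 F [ 1.1 -0.1 -0.1] open 1.001 g 0.0 t 9.1
travel(cur frame) [ 0.3191 -0.6165 -0.0327] travel(target frame) [ 0.2733 -0.6381 -0.0321] rot [ 0.0008 -0.0003  0.0464]
```

View pics/c3.png

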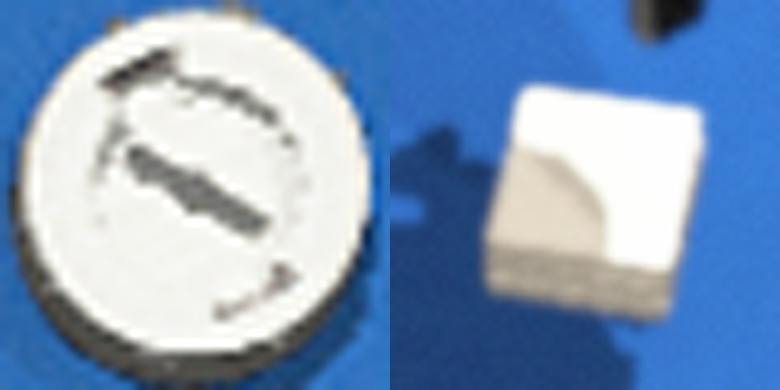

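```bash
python3 - <<'E'
from m import *
o=np.array([269,178]);f=lambda c:o+(np.array(c,float)+.5)/390*40-.5
C=np.array([585,-14])
for n,c,z in(('gap',(140,67),98),('gap',(255,292),98),('rib0',(115,27),95),('rib40',(235,6),95),('rib80',(341,75),95)):
  P=ray('top',f(c),z)[0,:2];d=P-C;print(n,P.round(1),np.hypot(*d).round(1),np.degrees(np.arctan2(d[1],d[0])).round(1))
for th in (170,190,210):
  t=np.load('t3.npy').astype(int).min(2);m=blob(t>th,(289,190));m=cv2.morphologyEx(m,cv2.MORPH_CLOSE,np.ones((9,9)))
  c=max(cv2.findContours(m,0,1)[0],key=cv2.contourArea)[:,0];P=ray('top',c,100)[:,:2].astype(np.float32);e=cv2.fitEllipse(P);print('top',np.round(e[0],1),np.round(e[1],1))
s=np.load('s3.npy').astype(int);sx=proj('side',[585,-14,100])[0];print(sx)
for th in (150,170,190):
  m=blob(s.min(2)>th,sx);c=cv2.convexHull(max(cv2.findContours(m,0,1)[0],key=cv2.contourArea))[:,0]
  P=ray('side',c,100)[:,:2].astype(np.float32);e=cv2.fitEllipse(P);print('side',np.round(e[0],1),np.round(e[1],1))
go(490.8,278.7,180,-64.6)
big=cv2.resize(np.load('s3.npy')[185:225,255:320],(780,480),interpolation=2);cv2.imwrite('pics/c4.png',big[:,:,::-1])
E
```

```text
gap [619.    1.5] 37.4 24.5
gap [553. -30.] 35.8 -153.3
rib0 [631.2   8.4] 51.4 25.9
rib40 [636.6 -26.6] 53.1 -13.7
rib80 [615.7 -56.8] 52.7 -54.3
top [585.2 -14. ] [95.9 96.4]
top [584.9 -14.1] [95.1 95.9]
top [584.9 -14.1] [94.4 95. ]
[286.46016634 202.65199215]
side [595.6 -14.1] [ 77.6 106.5]
side [590.9 -14.8] [ 87.7 100.1]
side [591.5 -14.3] [83.8 99.4]
p [ 507.3 -241.7  156. ] cur -60.82 F [ 1.1 -0.1 -0.1] open 1.001 g 0.0 t 9.1
travel(cur frame) [ 0.3191 -0.6165 -0.0327] travel(target frame) [ 0.2777 -0.6362 -0.0321] rot [ 0.0008 -0.0003  0.042 ]
```

View pics/c4.png

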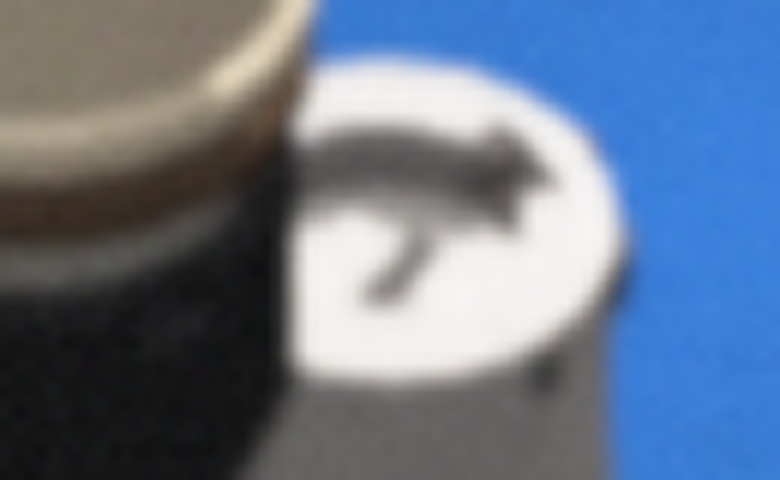

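The side view shows the open mouth partly hidden by the wrist. The ribs and gaps in the top view agree that the gaps lie at 26.0° and the mouth at (585,-14).

Emit:
{"method": "jog_arm", "body": {
  "travel": [
    [0.032,-0.0616,0],
    [0.032,-0.0616,0],
    [0.032,-0.0616,0],
    [0.032,-0.0616,0],
    [0.032,-0.0616,0],
    [0.032,-0.0616,0],
    [0.032,-0.0616,0],
    [0.032,-0.0616,0],
    [0.032,-0.0616,0],
    [0.032,-0.0616,0]
  ],
  "rotation": [
    [0,0,0],
    [0,0,0],
    [0,0,0],
    [0,0,0],
    [0,0,0],
    [0,0,0],
    [0,0,0],
    [0,0,0],
    [0,0,0],
    [0,0,0]
  ],
  "hand": [1,1,1,1,1,1,1,1,0.4,0.4]
}}

```text
clock: 10.35
ee_pos: [491.0, 280.2, 155.6]
tcp_rot: [0.967, 0.254, 0.0, 0.0]
force: [1.3, -0.3, 0.4]
opening: 0.702
gripper_force: 0.0
```

```bash
python3 - <<'E'
from m import *
go(490.8,278.7,31,-64.6)
print(telemetry.get_state()['qpos'])
s=snap('side').astype(int);np.save('s4.npy',s)
# rim in clear view
sx=proj('side',[585,-14,100])[0]
for th in (150,170,190):
  m=blob(s.min(2)>th,sx+[0,6]);c=cv2.convexHull(max(cv2.findContours(m,0,1)[0],key=cv2.contourArea))[:,0]
  P=ray('side',c,100)[:,:2].astype(np.float32);e=cv2.fitEllipse(P);print('side',np.round(e[0],1),np.round(e[1],1))
E
```

```text
p [491.  280.2 155.6] cur -60.58 F [ 1.3 -0.3  0.4] open 0.702 g 0.0 t 10.35
travel(cur frame) [-0.0014  0.0016  0.1661] travel(target frame) [-0.0012  0.0017  0.1661] rot [ 0.0001 -0.0006  0.0447]
[ 0.01977347  0.51703043 -0.75911047  1.82823956  0.42692154  0.96586319
 -1.97998471]
side [585.3 -13.4] [101.6 103.1]
side [585.6 -13.3] [100.1 101. ]
side [585.7 -13.3] [98.5 99. ]
```

Emit:
{"method": "jog_arm", "body": {
  "travel": [
    [-0.0014,0.0016,0],
    [0,0,0.05],
    [0,0,0.05],
    [0,0,0.04],
    [0,0,0.0235],
    [0,0,0],
    [0,0,0],
    [0,0,0],
    [0,0,0],
    [0,0,0]
  ],
  "rotation": [
    [0,0,0.0447],
    [0,0,0],
    [0,0,0],
    [0,0,0],
    [0,0,0],
    [0,0,0],
    [0,0,0],
    [0,0,0],
    [0,0,0],
    [0,0,0]
  ],
  "hand": [0.4,0.4,0.4,0.4,0.4,0.4,-0.4,-1,-1,-1],
  "newtons": 60
}}

```text
clock: 11.65
ee_pos: [491.4, 277.7, 33.3]
tcp_rot: [0.976, 0.218, 0.001, -0.0]
force: [-0.4, 1.0, 6.0]
opening: 0.178
gripper_force: 62.0
```

Emit:
{"method": "jog_arm", "body": {
  "travel": [
    [0,0,0],
    [0,0,0],
    [0,0,-0.03],
    [0,0,-0.05],
    [0,0,-0.05],
    [0,0,-0.02],
    [0,0,0],
    [0,0,0],
    [0,0,0],
    [0,0,0]
  ],
  "rotation": [
    [0,0,0],
    [0,0,0],
    [0,0,0],
    [0,0,0],
    [0,0,0],
    [0,0,0],
    [0,0,0],
    [0,0,0],
    [0,0,0],
    [0,0,0]
  ],
  "hand": [-1,-1,-1,-1,-1,-1,-1,-1,-1,-1]
}}

```text
clock: 12.9
ee_pos: [490.1, 276.8, 143.7]
tcp_rot: [0.976, 0.218, -0.001, 0.0]
force: [0.7, 0.2, -1.7]
opening: 0.175
gripper_force: 60.9
```

```bash
python3 - <<'E'
from m import *
go(585.3,-13.7,150,-64)
s=snap('side');np.save('s5.npy',s);t=snap('top')
p=proj('side',telemetry.get_state()['ee_pos'])[0].astype(int)
c=cv2.resize(s[p[1]-30:p[1]+30,p[0]-35:p[0]+35],(560,480),interpolation=2);cv2.imwrite('pics/c5.png',np.clip(c.astype(int)*2,0,255).astype(np.uint8)[:,:,::-1]);print(p)
E
```

```text
p [490.1 276.8 143.7] cur -64.8 F [ 0.7  0.2 -1.7] open 0.175 g 60.9 t 12.9
travel(cur frame) [-0.05    0.4045 -0.0084] travel(target frame) [-0.0557  0.4037 -0.0084] rot [-0.0001  0.0011 -0.0089]
[246 128]
```

View pics/c5.png

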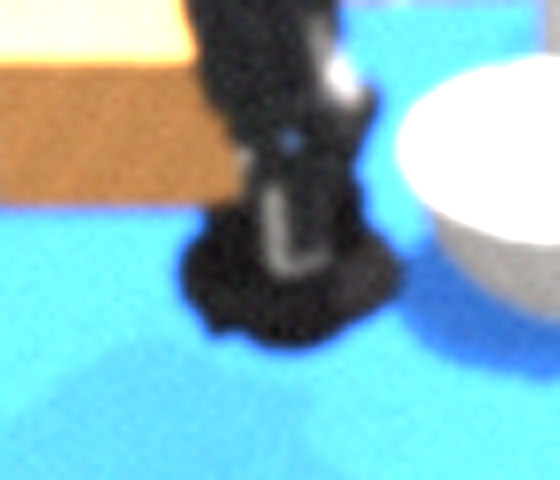

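The lid is held level, and its flange spans crop x 182 to 403.

```bash
python3 - <<'E'
from m import *
p=np.array([246,128]);s=np.load('s5.npy').astype(int)
d=s.max(2)<75
r=int(128-30+272/8)
for row in range(r-3,r+4):
  xs=np.nonzero(d[row,215:275])[0]+215;print(row,xs.min(),xs.max(),(xs.min()+xs.max())/2)
e=telemetry.get_state()['ee_pos']
for z in(130.4,134,138.4):print(proj('side',[[e[0]+k,e[1],z] for k in(-44,0,44)]).round(1).tolist())
E
```

```text
129 234 259 246.5
130 234 260 247.0
131 234 260 247.0
132 234 260 247.0
133 234 260 247.0
134 234 260 247.0
135 235 259 247.0
[[231.9, 133.4], [246.3, 132.8], [260.7, 132.2]]
[[231.8, 132.4], [246.2, 131.8], [260.6, 131.2]]
[[231.7, 131.1], [246.2, 130.5], [260.6, 129.9]]
```

Emit:
{"method": "jog_arm", "body": {
  "travel": [
    [0,0,-0.012],
    [-0.0073,0.0578,0],
    [-0.0073,0.0578,0],
    [-0.0073,0.0578,0],
    [-0.0073,0.0578,0],
    [-0.0073,0.0578,0],
    [-0.0073,0.0578,0],
    [-0.0073,0.0578,0],
    [0,0,0],
    [0,0,0]
  ],
  "rotation": [
    [0,0,0],
    [0,0,0],
    [0,0,0],
    [0,0,0],
    [0,0,0],
    [0,0,0],
    [0,0,0],
    [0,0,0],
    [0,0,-0.0089],
    [0,0,0]
  ],
  "hand": [-1,-1,-1,-1,-1,-1,-1,-1,-1,-1]
}}

```text
clock: 14.25
ee_pos: [585.2, -13.4, 154.1]
tcp_rot: [0.974, 0.225, 0.0, -0.0]
force: [-0.1, -0.3, -1.7]
opening: 0.174
gripper_force: 61.0
```

```bash
python3 - <<'E'
from m import *
go(584.4,-14.1,133.3,-64)
print(telemetry.get_state()['qpos'])
s=snap('side').astype(int);np.save('s6.npy',s)
e=telemetry.get_state()['ee_pos'];zf=e[2]-33.3+24
c=proj('side',[[e[0]+k,e[1],zf] for k in(-44,0,44)]);print(c.round(1).tolist())
d=s.max(2)<75;r=int(c[1,1])
for row in range(r-2,r+6):
  xs=np.nonzero(d[row,255:320])[0]+255;print(row,xs.min(),xs.max(),(xs.min()+xs.max())/2)
im=cv2.resize(s.astype(np.uint8)[150:240,240:340],(700,600),interpolation=2) if 0 else cv2.resize(s.astype(np.uint8)[155:240,240:335],(665,595),interpolation=2)
cv2.imwrite('pics/c6.png',im[:,:,::-1])
E
```

```text
p [585.2 -13.4 154.1] cur -64.03 F [-0.1 -0.3 -1.7] open 0.174 g 61.0 t 14.25
travel(cur frame) [-0.0014  0.0003  0.0278] travel(target frame) [-0.0013  0.0003  0.0278] rot [-0.0003 -0.0005 -0.0003]
[ 0.50529774  0.53504181 -0.69603969  1.78040873  0.40554006  0.97367376
 -1.47205784]
[[269.3, 190.1], [286.8, 189.2], [304.1, 188.2]]
187 272 303 287.5
188 271 303 287.0
189 271 303 287.0
190 271 303 287.0
191 272 303 287.5
192 272 303 287.5
193 272 303 287.5
194 273 302 287.5
```

View pics/c6.png

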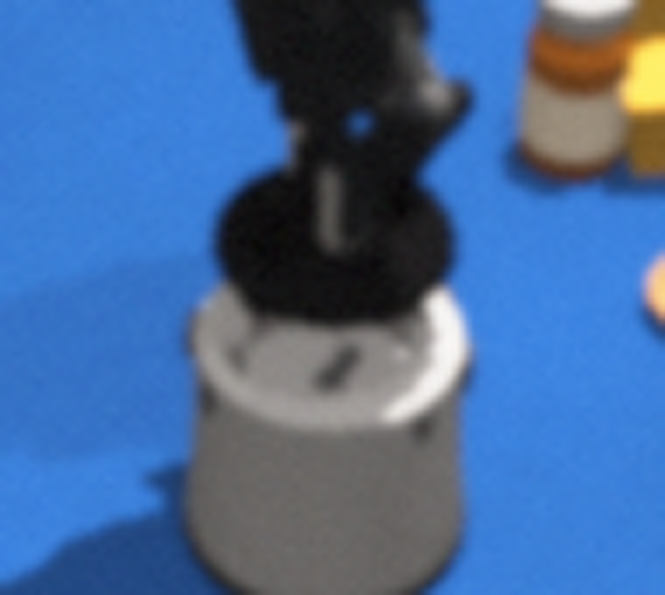

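The lid is centred over the open mouth, and its flange is about 1 mm along +x from the TCP, as assumed.

Emit:
{"method": "jog_arm", "body": {
  "travel": [
    [-0.0014,0.0003,0],
    [0,0,0.01],
    [0,0,0.01],
    [0,0,0.01],
    [0,0,0.005],
    [0,0,0.005],
    [0,0,0.005],
    [0,0,0.005],
    [0,0,0],
    [0,0,0]
  ],
  "rotation": [
    [0,0,0],
    [0,0,0],
    [0,0,0],
    [0,0,0],
    [0,0,0],
    [0,0,0],
    [0,0,0],
    [0,0,0],
    [0,0,0],
    [0,0,0]
  ],
  "hand": [-1,-1,-1,-1,-1,-1,-1,-1,-1,-1]
}}

```text
clock: 15.55
ee_pos: [584.4, -14.6, 116.3]
tcp_rot: [0.974, 0.225, 0.0, 0.0]
force: [0.4, -0.1, -1.2]
opening: 0.173
gripper_force: 61.0
```

Emit:
{"method": "jog_arm", "body": {
  "travel": [
    [0,0,0.002],
    [0,0,0.002],
    [0,0,0.001],
    [0,0,0.001],
    [0,0,0],
    [0,0,0],
    [0,0,0],
    [0,0,0],
    [0,0,0],
    [0,0,0]
  ],
  "rotation": [
    [0,0,0],
    [0,0,0],
    [0,0,0],
    [0,0,0],
    [0,0,0],
    [0,0,0],
    [0,0,0],
    [0,0,0],
    [0,0,0],
    [0,0,0]
  ],
  "hand": [-1,-1,-1,-1,-1,-1,-1,-1,-1,-1]
}}

```text
clock: 16.8
ee_pos: [584.3, -14.6, 113.3]
tcp_rot: [0.974, 0.225, 0.0, 0.001]
force: [-5.8, -1.1, 11.2]
opening: 0.175
gripper_force: 62.7
```

Emit:
{"method": "jog_arm", "body": {
  "travel": [
    [0,0,0],
    [0,0,0],
    [0,0,0],
    [0,0,0],
    [0,0,0],
    [0,0,0],
    [0,0,0],
    [0,0,0],
    [0,0,0],
    [0,0,0]
  ],
  "rotation": [
    [0,0,0.04],
    [0,0,0.04],
    [0,0,0.04],
    [0,0,0.04],
    [0,0,0.04],
    [0,0,0.04],
    [0,0,0.04],
    [0,0,0.04],
    [0,0,0.04],
    [0,0,0.04]
  ],
  "hand": [-1,-1,-1,-1,-1,-1,-1,-1,-1,-1]
}}

```text
clock: 18.05
ee_pos: [586.5, -13.8, 113.4]
tcp_rot: [0.996, -0.088, 0.002, -0.0]
force: [2.0, 1.3, 4.9]
opening: 0.174
gripper_force: 61.9
```

```bash
python3 - <<'E'
from m import *
go(584.4,-14.1,113,-109.5)
s=telemetry.get_state();print(s['qpos'],s['torque'])
E
```

```text
p [586.5 -13.8 113.4] cur -100.04 F [2.  1.3 4.9] open 0.174 g 61.9 t 18.05
travel(cur frame) [-0.0027  0.0009  0.0005] travel(target frame) [-0.0026  0.0013  0.0006] rot [-0.0009 -0.0029  0.1051]
[ 0.37587125  0.54838485 -0.51952631  1.81100027  0.34612995  0.86840826
 -2.05192264] [-0.03131337 -0.24074813  0.29984469]
```

Emit:
{"method": "jog_arm", "body": {
  "travel": [
    [-0.002,0,0.0007],
    [0,0,0],
    [0,0,0],
    [0,0,0],
    [0,0,0],
    [0,0,0],
    [0,0,0],
    [0,0,0],
    [0,0,0],
    [0,0,0]
  ],
  "rotation": [
    [0,0,0.035],
    [0,0,0.035],
    [0,0,0.03],
    [0,0,0],
    [0,0,0],
    [0,0,0],
    [0,0,0],
    [0,0,0],
    [0,0,0],
    [0,0,0]
  ],
  "hand": [-1,-1,-1,-1,-1,-1,-1,-1,-1,-1]
}}

```text
clock: 19.3
ee_pos: [586.2, -14.0, 113.4]
tcp_rot: [0.986, -0.165, 0.003, -0.001]
force: [3.1, 0.4, 6.8]
opening: 0.173
gripper_force: 61.9
```

```bash
python3 - <<'E'
from m import *
go(584.4,-14.1,113,-109.5)
s=telemetry.get_state();print(s['torque'])
t=snap('top');s=snap('side')
b=lambda im,x,y:cv2.resize(im[y-30:y+30,x-30:x+30],(390,390),interpolation=2)
cv2.imwrite('pics/c7.png',np.clip(np.hstack([b(t,289,198),b(s,287,197)])[:,:,::-1].astype(int)*2,0,255))
e=telemetry.get_state()['ee_pos'];s=s.astype(int)
c=proj('side',[[585.3+k,-13.7,104] for k in(-44,0,44)]);print(c.round(1).tolist())
d=s.max(2)<75;r=int(c[1,1])
for row in range(r-4,r+8,2):
  xs=np.nonzero(d[row,255:320])[0]+255;print(row,xs.min(),xs.max(),(xs.min()+xs.max())/2)
E
```

```text
p [586.2 -14.  113.4] cur -108.97 F [3.1 0.4 6.8] open 0.173 g 61.9 t 19.3
travel(cur frame) [-0.0023  0.0009  0.0005] travel(target frame) [-0.0023  0.0009  0.0006] rot [-0.0015 -0.0042  0.0059]
[-0.14536609 -0.59389033  0.06825703]
[[269.6, 202.4], [286.6, 201.4], [303.5, 200.5]]
197 273 302 287.5
199 272 303 287.5
201 272 303 287.5
203 272 303 287.5
205 273 302 287.5
207 274 301 287.5[ WARN:0@1.159] global loadsave.cpp:1063 imwrite_ Unsupported depth image for selected encoder is fallbacked to CV_8U.
```

View pics/c7.png

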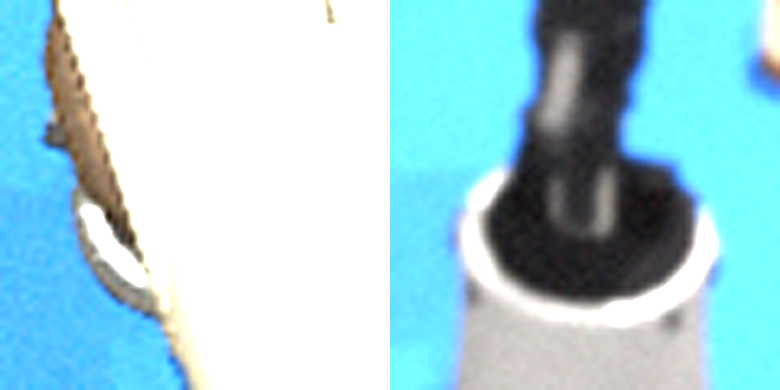

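```bash
python3 - <<'E'
from h import *
for a in(26,-5,-12,-19,-26):
  t=np.radians(a);u=np.array([np.cos(t),np.sin(t),0]);v=np.array([-u[1],u[0],0]);C=np.array([586.5,-14,0])
  P=[C+k*32*u+w*8*v+[0,0,138] for k in(1,-1) for w in(1,-1)]
  print(a,((proj('side',P)-[257,167])*6.5+[390,0]).round().tolist())
E
```

```text
26 [[645.0, 121.0], [667.0, 144.0], [506.0, 176.0], [527.0, 200.0]]
-5 [[669.0, 147.0], [670.0, 174.0], [505.0, 146.0], [504.0, 173.0]]
-12 [[671.0, 153.0], [668.0, 180.0], [508.0, 139.0], [503.0, 166.0]]
-19 [[672.0, 160.0], [664.0, 187.0], [512.0, 133.0], [502.0, 159.0]]
-26 [[672.0, 167.0], [659.0, 193.0], [518.0, 128.0], [503.0, 153.0]]
```

The side crop shows the lid seated inside the rim. The bar's right end is at about (670,162), which fits the -19° target, so the grip has not slipped.

```bash
python3 -c "
from plant import bot
print(bot.job_done())"
```

```text
the job is handed in; nothing more can be done
None
```

I handed the job in at about 19 s. The cover is on the pile and the three look aligned. The lid is home, still gripped and turned about 45°, which puts the collar at an estimated 0.70 rad; the collar angle was not read directly and no verdict came back.

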